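# Index the lamp dial and load it

### The job

Bring the round platen of the indexing dial to the side where the tall marker post stands on the base: press the dial's sprung rocker pad to lift the plunger, swing the dial round, and let the plunger drop fully home there. Then, with the dial left locked, build the lamp on the platen: the larger aluminium disc flat and centred on it, the smaller white LED disc flat and centred on top. Leave the solder station, bottle, spool and screwdriver where they are.

Things in the scene. Friction and masses are not known exactly. Their poses are not given: they have to be found in the camera images.
- base: fixed round grey base of the dial, 280 mm diameter, 12 mm thick; origin at the centre of its underside on the bench, on the dial's vertical axis. On it stands a steel ring, 80 mm mean radius, top 34 mm above the bench, with 12 slots for the plunger at 0, 30, 60... degrees from the base's x axis.
- dial (a joint): turn of the dial about the vertical axis in the base frame, rad, counter-clockwise from above positive, limits +-3. At 0 (start, locked) the platen is on the base's -x side, plunger and rocker pad on its +x side. Locked stations are the multiples of pi/6. With the plunger up the dial turns with slight friction and stays where left.
- plunger (a joint): lift of the sprung plunger, m: 0 fully home in a slot, about 0.009 when its tip rides on the ring between slots, 0.013 fully lifted. It is a 12 mm steel pin with a 26 mm black cap (top 95 mm above the bench), 80 mm from the dial axis, across from the platen. Spring 6 to 9 N. Its round tip finds a slot from about 2 degrees off.
- platen (a point): centre of the top face of the round steel platen on the dial, 68 mm diameter, top face 52 mm above the bench, 40 mm from the dial axis. x axis points from the platen to the dial axis (towards the plunger), z up; it turns with the dial.
- pad (a point): top of the raised rounded bar across the rocker's steel pad, to be pressed by a fingertip: 145 mm from the dial axis, beyond the plunger, across from the platen; at rest 79 mm above the bench, 7 mm above the pad. The pad is 44 mm long (radially), 52 mm clear between two upright side cheeks, 6 mm thick, 15 mm above the bar. x points outward. A pressing fingertip carries the dial by pushing a cheek.
- rocker (a joint): tip of the rocker that lifts the plunger, rad: 0 at rest, 0.36 lifts the plunger 10 mm (clear of the ring; bar pressed down 13 mm), 0.46 is the stop (bar down 16 mm). It tips about a level pin 108 mm from the dial axis and 70 mm above the bench, turns with the dial, and springs back when let go. Pressing takes about 8 N on the bar.
- mark: tall marker post fixed on the base at the loading station: plain steel cylinder 26 mm diameter, 28 mm tall, 120 mm from the dial axis; origin at the centre of its foot. Three flat steel caps, 14 mm diameter and 4 mm tall, sit at the other possible places (60 or 90 degrees either side of the platen's start).
- tray: fixed shallow red tray, 270 x 150 mm, walls 18 mm high and 5 mm thick, floor 5 mm, one divider across the middle making two square compartments side by side along its x; origin under its centre. Each compartment holds one disc.
- heatsink: larger disc, plain aluminium, 60 mm diameter, 10 mm thick; origin at the centre of its underside.
- ledboard: smaller disc, white with six small yellow chips on top, 46 mm diameter, 8 mm thick; origin at the centre of its underside.
- station: black solder station, 130 x 150 mm, 100 mm tall, fixed to the bench; origin under its centre. Across the dial from the tray.
- flux: white bottle, 42 mm diameter, 95 mm tall, standing beyond the dial; origin under its centre. Leave alone.
- spool: metal solder spool, 56 mm diameter, 40 mm tall, standing beyond the dial; origin under its centre. Leave alone.
- driver: screwdriver with blue handle, 170 mm long, lying beyond the dial; x axis from handle to tip. Leave alone.
Not all that is in view belongs to the job. Leave any blue or pink look-alike of the ledboard alone.

How it is judged:
On the way, in this order (a step that is already met when the one before it is completed fails the run):
1. the plunger is lifted clear of its slot (value of joint plunger above 0.0092 m), for 0.1 s.
2. the platen is at the marker post and the plunger is fully home (value of joint plunger below 0.003 m and y of mark in the frame of platen between -0.006 and 0.006 m and x of mark in the frame of platen below -0.05 m), for 0.3 s.
3. the larger disc lies flat and centred on the platen, the dial still locked (all of step 2 and horizontal distance between heatsink and platen below 0.006 m and z of heatsink in the frame of platen between -0.003 and 0.003 m and angle between heatsink's own z axis and vertical below 0.06 rad), for 0.2 s.
At the end, for the whole second after the job is handed in: The platen is at the marker post (post within 6 mm of its centre line), plunger home within 3 mm; the larger disc lies on the platen and the smaller on it, each within 6 mm of the platen's centre, within 3 mm of its height, tilted under 0.06 rad, at rest (all of step 3 and horizontal distance between ledboard and platen below 0.006 m and z of ledboard in the frame of platen between 0.007 and 0.013 m and angle between ledboard's own z axis and vertical below 0.06 rad and linear speed of each of heatsink, ledboard below 0.02 m/s); the robot touches nothing.
It fails at once if a bystander was moved more than 25 mm (distance of any of flux, spool, driver from where it was at the start of the episode above 0.025 m).
It also fails if it takes over 67 s, if anything falls off the work surface, if the arm or the gripper's body presses on something with over 40 N, if the wrist force passes 120 N, or if a joint passes its speed limit or range.

### The arm

A 6-joint arm with a two-finger parallel gripper is mounted at the origin on the work surface. World frame = base frame: x ahead of the robot, y to its left, z up, the work surface at z = 0. Lengths are in m, angles in rad, forces in N, time in s.
With the tool pointing down it reaches from about 0.375 to 0.9 m from the base axis. Payload 3.1 kg.
Tool frame: the origin (TCP) lies midway between the tips of the shut fingers; the grasp point (between the pads) lies 19 mm behind it (robot.grip_point_offset is the distance from the TCP to the grasp point, in m); z points along the fingers, y is the direction in which the jaws open and shut (so a half turn about z gives the same grasp; the last joint's range is limited). The gripper opens to 87 mm and grips with 3 to 60 N. Pads are 19 mm wide; open, the fingers measure 117 mm over their backs; the gripper's body (75 mm by 190 mm) begins 51 mm behind the grasp point.
Start: joints at [-1.423, 0.527, 1.433, -0, 1.181, -0.178], TCP at [0.2, -0.592, 0.223] pointing down, gripper open.
Joint ranges: [-3.08, 3.08], [-0.75, 2.2], [0.22, 2.44], [-1.43, 4.57], [0, 2.65], [-2.85, 2.85]. Speed limits (rad/s): [2.79, 2.79, 3.14, 3.14, 3.14, 3.14].

### API

Orientations are given as a rotation vector (axis times angle).
In Python, from plant import robot gives the robot as it stands. The module is installed in compiled form; this text tells all that it offers.
- The arm moves only by the tool carry_out, never from a script. Its argument "moves" is a list of rows, each an object with "dr": the turn, a rotation vector about the world's x, y, z in rad, a list of three; "delta_pos": the shift along the world's x, y, z in mm, a list of three; "grip": the finger opening in mm, from 0 to 87. A call has 1 to 20 rows; each row shifts and turns the pose as measured when the row begins; what a row does not reach is not made up. A row lasts 1/8 s, in which the tool goes at most 62.5 mm and 10.7 degrees, less where a joint would pass 70% of its speed; a pose out of reach is approached as far as the arm can. A call with a gripper value outside its range is refused whole. The fingers move at their own pace and stop on an object; "newtons" is the grip in N (left out, the last holds). Time passes only in rows, so rows that do not move let the fingers close. It gives the time, the measured TCP pose, the force and the opening at its end, in the units of the state.
- robot.observe(): the state, without advancing time (a new reading comes with each control period).
- robot.read_camera(name): name is "scene" or "top" or "wrist"; returns a dict with "pixels" (384x512x3 uint8, blue, green, red), "depth" (384x512 float32, m along the optical axis (not along the pixel's ray), 0 where there is no reading), "fx", "fy", "cx", "cy" (pixels), "origin" and "attitude" of the camera in the world; the wrist camera has in their place "tool_from_camera" (4x4, takes a point from camera to tool coordinates, whose origin is the TCP and whose axes are the flange's). Camera axes: x right, y up, looking along -z (the intrinsics and any distortion apply to the point x, -y, -z); pixel columns grow to the right and rows downward; lengths in m; the calibration is good to about 2 mm. A picture is of the moment at which its call begins: read the wrist's pose just before it.
- robot.job_done(): hands the job in, once; it reports no verdict.
The state is a dict: "time_s": time; "joints": joint angles; "dq": joint speeds; "joint_torque": joint torques, N m; "tool_pos": TCP position; "ee_rot": TCP orientation; "wrist_force": force on the tool from outside, world axes, zero at the start; "wrist_torque": the same for the moment, N m; "finger_gap": opening from 0.0 (shut) to 1.0 (fully open).
Only numpy, scipy, OpenCV 4.12 (cv2) and the standard library are available. Lean on these libraries where they do the work, as an engineer would, in place of code of your own. Each camera call takes 0.05 s, during which the arm holds its last target. There are 200 camera calls.

## Working session

There is one attempt and no reset: what is moved stays moved. The work goes in short steps, Python scripts to look and compute and a tool call to move; the robot and the scene stay as the last step left them, time stands still between calls to the robot, and variables do not carry over. Pictures are saved under pics/ and viewed, about 8 in all and at most 12, crops included, and the job is handed in when it is done.

Besides the shell and the picture viewer there is one more tool, called after "Emit:" as name(argument=value, ...), one argument or row to a line, values as JSON. carry_out: Moves the arm, as the interface text tells. Its arguments: {"type":"object","properties":{"moves":{"type":"array","items":{"type":"object","properties":{"dr":{"type":"array","items":{"type":"number"}},"delta_pos":{"type":"array","items":{"type":"number"}},"grip":{"type":"number"}}}},"newtons":{"type":"number"}},"required":["moves"]}

```bash
mkdir -p pics; cat > h.py <<'E'
import numpy as np, cv2
from scipy.spatial.transform import Rotation as R
from plant import robot
def att(a):
    a=np.array(a,float)
    return a if a.shape==(3,3) else (R.from_rotvec(a).as_matrix() if a.size==3 else R.from_quat(a).as_matrix())
def cam(name):
    s=robot.observe(); c=robot.read_camera(name)
    if name=="wrist":
        T=np.eye(4);T[:3,:3]=R.from_rotvec(s["ee_rot"]).as_matrix();T[:3,3]=s["tool_pos"]
        M=T@np.array(c["tool_from_camera"]); c["Rm"],c["o"]=M[:3,:3],M[:3,3]
    else: c["Rm"],c["o"]=att(c["attitude"]),np.array(c["origin"])
    return c
def ray(c,u,v,z):
    d=c["Rm"]@np.array([(u-c["cx"])/c["fx"],-(v-c["cy"])/c["fy"],-1]); return c["o"]+d*(z-c["o"][2])/d[2]
def pt(c,u,v):
    d=c["depth"][int(v),int(u)]
    return c["o"]+c["Rm"]@(np.array([(u-c["cx"])/c["fx"],-(v-c["cy"])/c["fy"],-1])*d)
E
python3 - <<'E'
from h import *
s=robot.observe();print(s)
for n in("top","scene"):
    c=cam(n);print(n,{k:v for k,v in c.items() if k not in("pixels","depth")})
    cv2.imwrite(f"pics/{n}0.png",cv2.resize(c["pixels"],(768,576)))
    np.savez(n+"0.npz",**c)
E
```

```text
{'time_s': 0.0, 'joints': array([-1.42350027e+00,  5.28471892e-01,  1.43390799e+00, -2.05345666e-05,
        1.18138234e+00, -1.78493823e-01]), 'dq': array([ 0.00091326,  0.00197404, -0.00020572,  0.00136564, -0.00024282,
       -0.00048134]), 'joint_torque': array([ 1.29978009e-03, -4.40033519e+01, -1.76593602e+01,  6.34118216e-02,
        5.81447489e-02, -1.47466803e-04]), 'tool_pos': array([ 0.19995227, -0.59137723,  0.2215663 ]), 'ee_rot': array([-3.09786116e+00, -5.09149605e-01, -2.33182269e-05]), 'wrist_force': array([ 0.58215025,  0.23010568, -0.64081945]), 'wrist_torque': array([0.01423254, 0.02075498, 0.03781967]), 'finger_gap': 0.9994593637766195}
top {'fx': 347.1593048942215, 'fy': 347.1593048942215, 'cx': 253.84409582898346, 'cy': 188.54874470412838, 'origin': array([ 0.49419679, -0.01644244,  0.88351349]), 'attitude': array([ 0.14701205, -0.10404711, -1.57288831]), 'Rm': array([[-0.00364025,  0.98725355, -0.1591137 ],
       [-0.99961015, -0.00799714, -0.0267505 ],
       [-0.02768198,  0.15895429,  0.98689779]]), 'o': array([ 0.49419679, -0.01644244,  0.88351349])}
scene {'fx': 471.81902077247156, 'fy': 471.81902077247156, 'cx': 251.88956649445862, 'cy': 192.74580500829677, 'origin': array([ 1.130963  , -0.34812613,  1.00483024]), 'attitude': array([0.54357469, 0.31065685, 0.95906793]), 'Rm': array([[ 0.54501757, -0.6871191 ,  0.48044062],
       [ 0.83831317,  0.45594521, -0.29890632],
       [-0.01367036,  0.5656689 ,  0.82451914]]), 'o': array([ 1.130963  , -0.34812613,  1.00483024])}
```

View pics/top0.png

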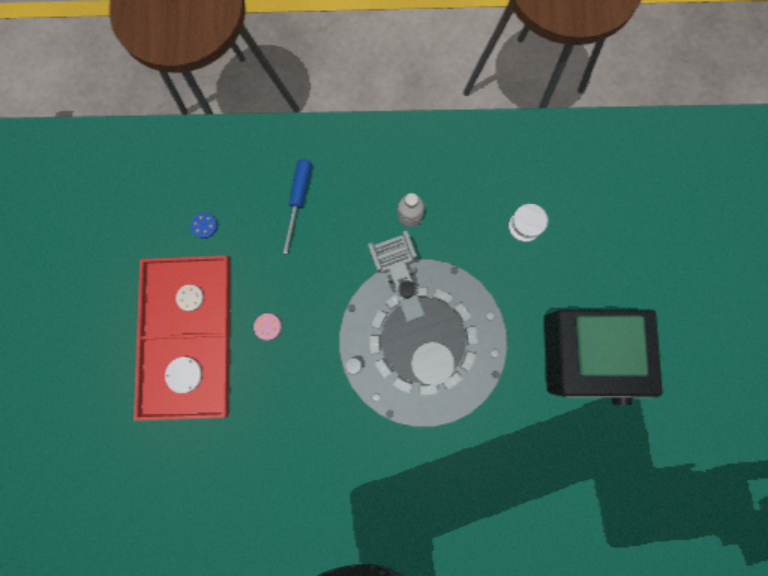

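View pics/scene0.png

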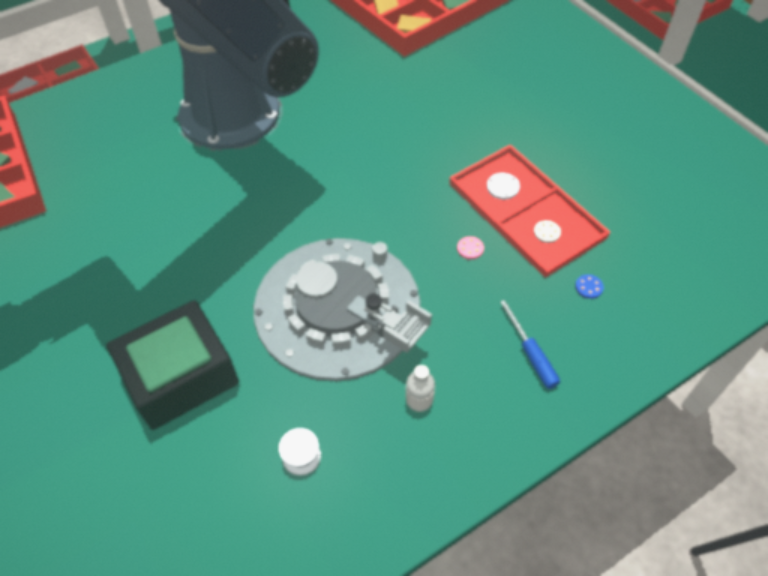

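Top view (768×576): dial base about (423,342), platen (433,364), plunger cap (407,289), pad (393,252), post (354,366). The heatsink is at (183,375) and the ledboard at (189,298). The pink and blue discs are decoys. The scene view agrees.

```bash
python3 - <<'E'
from h import *
def mk(n): return dict(np.load(n+"0.npz"))
for n,G in(("top",dict(base=(423,342,.012),platen=(433,364,.052),cap=(407,288,.095),pad=(393,252,.079),mark=(354,366,.04),hs=(183,375,.015),led=(189,298,.013),flux=(411,200,.095),station=(612,345,.1))),("scene",dict(platen=(317,278,.052),cap=(373,300,.095),pad=(408,324,.079),mark=(380,248,.04),hs=(503,185,.015),led=(547,230,.013)))):
    c=mk(n)
    for k,(u,v,z) in G.items():
        print(n,k,ray(c,u/1.5,v/1.5,z).round(4)[:2],'depth pt',pt(c,u/1.5,v/1.5).round(3))
c=mk("top"); im=c["pixels"]; hsv=cv2.cvtColor(im,cv2.COLOR_BGR2HSV)
# base outline
m=((hsv[...,1]<90)&(hsv[...,2]>60)).astype(np.uint8)
m[:, :210]=0;m[:150]=0
cs,_=cv2.findContours(m,cv2.RETR_EXTERNAL,cv2.CHAIN_APPROX_NONE); k=max(cs,key=cv2.contourArea)[:,0]
P=np.array([ray(c,u,v,.012)[:2] for u,v in k]); 
for _ in range(5):
    A=np.c_[2*P,np.ones(len(P))];x=np.linalg.lstsq(A,(P**2).sum(1),rcond=None)[0];r=np.sqrt(x[2]+x[0]**2+x[1]**2)
    e=abs(np.hypot(*(P-x[:2]).T)-r);P=P[e<max(.003,np.percentile(e,85) )]
print("base fit",x[:2],r)
w=((hsv[...,1]<60)&(hsv[...,2]>150)).astype(np.uint8);w[:,:95]=0;w[:,150:]=0
for k in cv2.findContours(w,cv2.RETR_EXTERNAL,cv2.CHAIN_APPROX_NONE)[0]:
    if cv2.contourArea(k)>60:
        (u,v),rad=cv2.minEnclosingCircle(k);print("disc",u,v,rad,ray(c,u,v,.014))
E
```

```text
top base [ 0.5345 -0.0627] depth pt [ 0.533 -0.061  0.043]
top platen [ 0.4982 -0.0757] depth pt [ 0.498 -0.076  0.053]
top cap [ 0.613  -0.0352] depth pt [ 0.613 -0.035  0.094]
top pad [ 0.6731 -0.0141] depth pt [ 0.673 -0.014  0.079]
top mark [0.4955 0.0498] depth pt [0.496 0.05  0.04 ]
top hs [0.4819 0.3361] depth pt [0.482 0.335 0.018]
top led [0.611 0.334] depth pt [0.612 0.336 0.009]
top flux [ 0.7528 -0.0431] depth pt [ 0.753 -0.043  0.095]
top station [ 0.5247 -0.3367] depth pt [ 0.525 -0.337  0.099]
scene platen [ 0.5015 -0.0744] depth pt [ 0.503 -0.075  0.054]
scene cap [ 0.6138 -0.0356] depth pt [ 0.613 -0.035  0.094]
scene pad [ 0.6715 -0.0093] depth pt [ 0.671 -0.009  0.079]
scene mark [0.4988 0.0516] depth pt [0.499 0.051 0.04 ]
scene hs [0.4853 0.3363] depth pt [0.486 0.335 0.016]
scene led [0.6131 0.3347] depth pt [0.613 0.335 0.013]
base fit [ 0.53786715 -0.06097595] 0.13851040706178647
disc 121.5 249.5 12.349188804626465 [0.48308638 0.33787829 0.014     ]
disc 125.91666412353516 197.9166717529297 8.982339859008789 [0.61280555 0.33395636 0.014     ]
```

Emit:
carry_out(
  moves=[
    {"delta_pos":[34,41,0],"grip":0},
    {"delta_pos":[34,41,0],"grip":0},
    {"delta_pos":[34,41,0],"grip":0},
    {"delta_pos":[34,41,0],"grip":0},
    {"delta_pos":[34,41,0],"grip":0},
    {"delta_pos":[34,41,0],"grip":0},
    {"delta_pos":[34,41,0],"grip":0},
    {"delta_pos":[34,41,0],"grip":0},
    {"delta_pos":[34,41,0],"grip":0},
    {"delta_pos":[34,41,0],"grip":0},
    {"delta_pos":[34,41,0],"grip":0},
    {"delta_pos":[34,41,0],"grip":0},
  ],
)

```text
validation failed for argument at $.mo...
```

Emit:
carry_out(
  moves=[
    {"dr":[0,0,0],"delta_pos":[34,41,0],"grip":0},
    {"dr":[0,0,0],"delta_pos":[34,41,0],"grip":0},
    {"dr":[0,0,0],"delta_pos":[34,41,0],"grip":0},
    {"dr":[0,0,0],"delta_pos":[34,41,0],"grip":0},
    {"dr":[0,0,0],"delta_pos":[34,41,0],"grip":0},
    {"dr":[0,0,0],"delta_pos":[34,41,0],"grip":0},
    {"dr":[0,0,0],"delta_pos":[34,41,0],"grip":0},
    {"dr":[0,0,0],"delta_pos":[34,41,0],"grip":0},
    {"dr":[0,0,0],"delta_pos":[34,41,0],"grip":0},
    {"dr":[0,0,0],"delta_pos":[34,41,0],"grip":0},
    {"dr":[0,0,0],"delta_pos":[34,41,0],"grip":0},
    {"dr":[0,0,0],"delta_pos":[34,41,0],"grip":0},
  ],
  newtons=20,
)

```text
time_s: 1.6
tool_pos: [0.6142, -0.0852, 0.2169]
ee_rot: [-3.097, -0.494, 0.006]
wrist_force: [0.7, -0.4, 0.8]
finger_gap: 0.007
```

Emit:
carry_out(
  moves=[
    {"dr":[0,0,0],"delta_pos":[30,36,-20],"grip":0},
    {"dr":[0,0,0],"delta_pos":[29,37,-30],"grip":0},
    {"dr":[0,0,0],"delta_pos":[0,0,0],"grip":0},
  ],
)

```text
time_s: 1.98
tool_pos: [0.6762, -0.0058, 0.1641]
ee_rot: [-3.096, -0.503, 0.006]
wrist_force: [-0.8, -0.4, -1.1]
finger_gap: 0.006
```

```bash
python3 - <<'E'
from h import *
print(robot.observe()["tool_pos"])
c=cam("wrist");np.savez("w1.npz",**{k:c[k] for k in("pixels","depth","fx","fy","cx","cy","Rm","o")})
print(c["o"])
cv2.imwrite("pics/w1.png",c["pixels"])
E
```

```text
[ 0.67621386 -0.00577241  0.16413377]
[0.74053527 0.01352923 0.32609182]
```

View pics/w1.png

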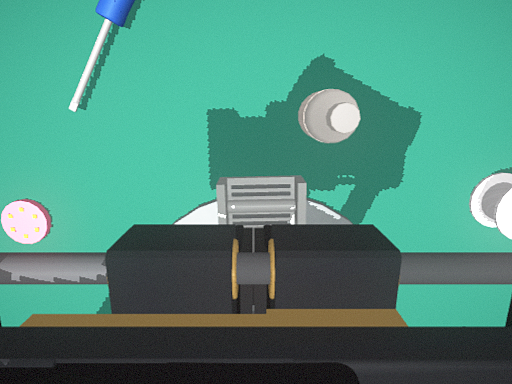

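The wrist view shows the pad's cheeks at columns about 223 and 300, with the bar near row 209. The finger gap is at column 255.

```bash
python3 - <<'E'
from h import *
c=dict(np.load("w1.npz"))
for u,v,z in((262,209,.079),(262,209,.079),(228,207,.09),(299,207,.09),(262,182,.075)):print(ray(c,u,v,z).round(4),pt(c,u,v).round(4))
for v in range(178,226,3): print(v,pt(c,262,v).round(4))
E
```

```text
[ 0.6705 -0.0153  0.079 ] [ 0.6704 -0.0153  0.0789]
[ 0.6705 -0.0153  0.079 ] [ 0.6704 -0.0153  0.0789]
[0.6671 0.0101 0.09  ] [0.6635 0.0099 0.0784]
[ 0.6836 -0.0392  0.09  ] [ 0.6845 -0.0384  0.0937]
[ 0.6897 -0.0088  0.075 ] [ 0.6891 -0.0091  0.0718]
178 [ 0.6921 -0.0081  0.0718]
181 [ 0.6898 -0.0089  0.0714]
184 [ 0.6876 -0.0097  0.0716]
187 [ 0.6856 -0.0103  0.0729]
190 [ 0.6832 -0.0111  0.0726]
193 [ 0.6808 -0.0119  0.072 ]
196 [ 0.6787 -0.0127  0.0726]
199 [ 0.6765 -0.0134  0.073 ]
202 [ 0.6751 -0.0138  0.0767]
205 [ 0.6734 -0.0143  0.0787]
208 [ 0.6711 -0.0151  0.0787]
211 [ 0.6684 -0.0161  0.0772]
214 [ 0.6649 -0.0173  0.0733]
217 [ 0.6626 -0.0181  0.0734]
220 [ 0.6602 -0.0189  0.0733]
223 [ 0.6575 -0.0199  0.0723]
```

Emit:
carry_out(
  moves=[
    {"dr":[0,0,0],"delta_pos":[-4,-9,-40],"grip":0},
    {"dr":[0,0,0],"delta_pos":[0,0,-34],"grip":0},
    {"dr":[0,0,0],"delta_pos":[0,0,0],"grip":0},
  ],
)

```text
time_s: 2.4
tool_pos: [0.6723, -0.0203, 0.0934]
ee_rot: [-3.101, -0.498, -0.003]
wrist_force: [0.3, -0.1, 0.2]
finger_gap: 0.006
```

Emit:
carry_out(
  moves=[
    {"dr":[0,0,0],"delta_pos":[0,5,-5],"grip":0},
    {"dr":[0,0,0],"delta_pos":[0,0,-8],"grip":0},
    {"dr":[0,0,0],"delta_pos":[0,0,-6],"grip":0},
    {"dr":[0,0,0],"delta_pos":[0,0,-6],"grip":0},
    {"dr":[0,0,0],"delta_pos":[0,0,-2],"grip":0},
    {"dr":[0,0,0],"delta_pos":[0,0,-1],"grip":0},
  ],
)

```text
time_s: 3.15
tool_pos: [0.6761, -0.017, 0.0718]
ee_rot: [3.099, 0.495, 0.019]
wrist_force: [-0.6, -0.4, 5.5]
finger_gap: 0.003
```

Emit:
carry_out(
  moves=[
    {"dr":[0,0,0],"delta_pos":[-2,1,-4],"grip":0},
    {"dr":[0,0,0],"delta_pos":[-1,1,-4],"grip":0},
    {"dr":[0,0,0],"delta_pos":[0,0,-2],"grip":0},
    {"dr":[0,0,0],"delta_pos":[0,0,-1],"grip":0},
  ],
)

```text
time_s: 3.65
tool_pos: [0.6753, -0.0165, 0.0637]
ee_rot: [3.095, 0.496, 0.027]
wrist_force: [-2.0, -0.6, 6.8]
finger_gap: 0.005
```

Emit:
carry_out(
  moves=[
    {"dr":[0,0,-0.087],"delta_pos":[3.4,-12.2,-1],"grip":0},
    {"dr":[0,0,-0.087],"delta_pos":[2.3,-12.4,-1],"grip":0},
    {"dr":[0,0,-0.087],"delta_pos":[1.2,-12.6,-1],"grip":0},
    {"dr":[0,0,-0.087],"delta_pos":[0.1,-12.6,-1],"grip":0},
  ],
)

```text
time_s: 4.15
tool_pos: [0.6823, -0.0656, 0.0627]
ee_rot: [3.131, -0.061, 0.025]
wrist_force: [-2.8, 1.2, 7.2]
finger_gap: 0.009
```

Emit:
carry_out(
  moves=[
    {"dr":[0,0,-0.087],"delta_pos":[-0.9,-12.6,-1],"grip":0},
    {"dr":[0,0,-0.087],"delta_pos":[-2,-12.5,-1],"grip":0},
    {"dr":[0,0,-0.087],"delta_pos":[-3.1,-12.3,-1],"grip":0},
    {"dr":[0,0,-0.087],"delta_pos":[-4.1,-12,-1],"grip":0},
    {"dr":[0,0,-0.087],"delta_pos":[-5.2,-11.5,-1],"grip":0},
    {"dr":[0,0,-0.087],"delta_pos":[-6.2,-11.1,-1],"grip":0},
  ],
)

```text
time_s: 4.9
tool_pos: [0.6609, -0.1375, 0.0619]
ee_rot: [3.001, -0.893, 0.022]
wrist_force: [-1.0, 2.0, 8.6]
finger_gap: 0.002
```

```bash
python3 - <<'E'
from h import *
c=cam("top");np.savez("top1.npz",**c)
cv2.imwrite("pics/top1.png",cv2.resize(c["pixels"][140:300,200:400],(800,640))[:600])
E
```

```text
(no output)
```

View pics/top1.png

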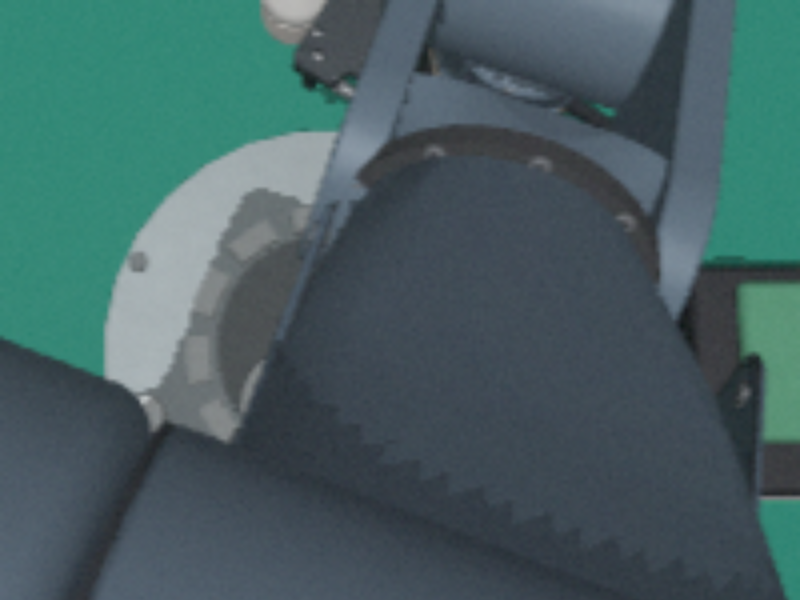

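The arm covers most of the dial, but the platen's edge at about (245,390) has moved towards the post at (150,410). The dial is turning.

Emit:
carry_out(
  moves=[
    {"dr":[0,0,-0.087],"delta_pos":[-7.1,-10.5,-1],"grip":0},
    {"dr":[0,0,-0.087],"delta_pos":[-8,-9.8,-1],"grip":0},
    {"dr":[0,0,-0.087],"delta_pos":[-8.8,-9.1,-1],"grip":0},
    {"dr":[0,0,-0.087],"delta_pos":[-9.6,-8.3,-1],"grip":0},
    {"dr":[0,0,-0.087],"delta_pos":[-10.2,-7.4,-1],"grip":0},
    {"dr":[0,0,-0.087],"delta_pos":[-10.9,-6.5,-1],"grip":0},
    {"dr":[0,0,-0.087],"delta_pos":[-11.4,-5.5,-1],"grip":0},
    {"dr":[0,0,0],"delta_pos":[0,0,-1],"grip":0},
  ],
)

```text
time_s: 5.95
tool_pos: [0.5962, -0.1947, 0.0619]
ee_rot: [2.574, -1.786, 0.028]
wrist_force: [-1.8, 1.2, 8.8]
finger_gap: 0.004
```

```bash
python3 - <<'E'
from h import *
s=robot.observe();print(s["tool_pos"],s["ee_rot"],s["joints"],s["wrist_force"])
c=cam("wrist");np.savez("w2.npz",**{k:c[k] for k in("pixels","depth","fx","fy","cx","cy","Rm","o")})
cv2.imwrite("pics/w2.png",c["pixels"])
E
```

```text
[ 0.59617086 -0.194672    0.06189998] [ 2.57436733 -1.78620039  0.02834908] [-0.48851001  0.73266171  1.55792192 -0.01375764  0.83404296  2.30460376] [-1.78915082  1.19317228  8.81923398]
```

View pics/w2.png

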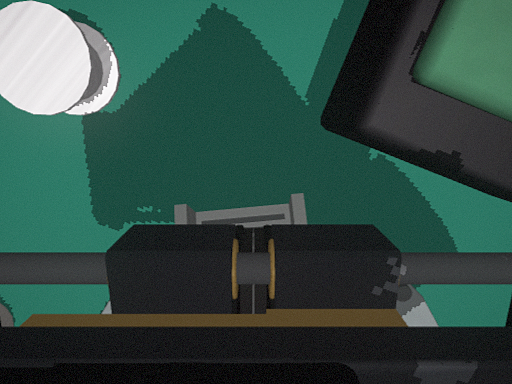

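The pad is still between the fingers, with cheek ends at about (183,210) and (298,200). I'll get the pad's angle from those cheek points.

```bash
python3 - <<'E'
from h import *
c=dict(np.load("w2.npz"));O=np.array([.5375,-.0615])
for v in (208,216,221):
  row=[]
  for u in range(166,316,6):
    p=pt(c,u,v); d=p[:2]-O; row.append((u,round(float(p[2]),3),round(np.hypot(*d),3),round(np.degrees(np.arctan2(d[1],d[0])),1)))
  print(v,*row)
E
```

```text
208 (166, -0.0, np.float64(0.163), np.float64(-45.1)) (172, 0.001, np.float64(0.161), np.float64(-46.6)) (178, 0.066, np.float64(0.173), np.float64(-54.9)) (184, 0.065, np.float64(0.172), np.float64(-55.9)) (190, 0.056, np.float64(0.169), np.float64(-56.0)) (196, -0.001, np.float64(0.155), np.float64(-52.1)) (202, 0.0, np.float64(0.154), np.float64(-53.7)) (208, 0.001, np.float64(0.154), np.float64(-55.3)) (214, 0.225, np.float64(0.212), np.float64(-67.9)) (220, -0.0, np.float64(0.152), np.float64(-58.3)) (226, 0.001, np.float64(0.151), np.float64(-59.9)) (232, 0.0, np.float64(0.15), np.float64(-61.4)) (238, 0.044, np.float64(0.162), np.float64(-64.2)) (244, 0.046, np.float64(0.162), np.float64(-65.5)) (250, 0.047, np.float64(0.162), np.float64(-66.6)) (256, 0.047, np.float64(0.162), np.float64(-67.8)) (262, 0.046, np.float64(0.162), np.float64(-69.0)) (268, 0.045, np.float64(0.161), np.float64(-70.2)) (274, 0.047, np.float64(0.162), np.float64(-71.3)) (280, 0.046, np.float64(0.162), np.float64(-72.5)) (286, 0.046, np.float64(0.162), np.float64(-73.7)) (292, 0.067, np.float64(0.168),
[... 2014 characters left out ...]
9, np.float64(0.156), np.float64(-62.9)) (238, 0.049, np.float64(0.156), np.float64(-64.1)) (244, 0.049, np.float64(0.155), np.float64(-65.3)) (250, 0.049, np.float64(0.155), np.float64(-66.5)) (256, 0.049, np.float64(0.155), np.float64(-67.7)) (262, 0.049, np.float64(0.155), np.float64(-69.0)) (268, 0.05, np.float64(0.155), np.float64(-70.2)) (274, 0.049, np.float64(0.155), np.float64(-71.4)) (280, 0.049, np.float64(0.155), np.float64(-72.6)) (286, 0.05, np.float64(0.156), np.float64(-73.8)) (292, 0.064, np.float64(0.16), np.float64(-74.3)) (298, 0.071, np.float64(0.163), np.float64(-74.9)) (304, 0.072, np.float64(0.163), np.float64(-75.9)) (310, 0.001, np.float64(0.143), np.float64(-82.9))
```

Emit:
carry_out(
  moves=[
    {"dr":[0,0,-0.057],"delta_pos":[-7.6,-3.1,-1],"grip":0},
    {"dr":[0,0,-0.057],"delta_pos":[-7.8,-2.7,-1],"grip":0},
    {"dr":[0,0,0],"delta_pos":[0,0,-0.5],"grip":0},
  ],
)

```text
time_s: 6.38
tool_pos: [0.5829, -0.1999, 0.0622]
ee_rot: [2.466, -1.936, 0.035]
wrist_force: [-1.3, 1.0, 7.8]
finger_gap: 0.001
```

```bash
cat > dial.py <<'E'
from h import *
s=robot.observe();c=cam("wrist");O=np.array([.5375,-.0615])
t=s["tool_pos"];d=t[:2]-O;print("tcp",t,np.hypot(*d),np.degrees(np.arctan2(d[1],d[0])),s["wrist_force"])
for v in (214,221):
  A=[]
  for u in range(120,400):
    p=pt(c,u,v);d=p[:2]-O
    if .03<p[2]<.1 and .14<np.hypot(*d)<.19: A.append((p[2],np.degrees(np.arctan2(d[1],d[0])),u))
  A=np.array(A);m=np.median(A[:,0]);I=A[abs(A[:,0]-m)<.006]
  print(v,"pad z",m,"edges",I[0,1:],I[-1,1:],"mid",(I[0,1]+I[-1,1])/2,"outer mid",(A[0,1]+A[-1,1])/2)
E
python3 dial.py
```

```text
tcp [ 0.58285594 -0.19993602  0.06219819] 0.14567666941939178 -71.8595954111278 [-1.30128345  0.991956    7.75369517]
214 pad z 0.0477309541642906 edges [-61.43836177 192.        ] [-79.87578947 289.        ] mid -70.65707562094089 outer mid -70.60567708741122
221 pad z 0.049767143081580215 edges [-61.17530004 193.        ] [-80.14603661 290.        ] mid -70.66066832445154 outer mid -70.64518995885017
```

The dial is at −70.65°, which is the target slot. Releasing straight up.

Emit:
carry_out(
  moves=[
    {"dr":[0,0,0],"delta_pos":[0,0,6],"grip":0},
    {"dr":[0,0,0],"delta_pos":[0,0,8],"grip":0},
    {"dr":[0,0,0],"delta_pos":[0,0,10],"grip":0},
    {"dr":[0,0,0],"delta_pos":[0,0,40],"grip":0},
    {"dr":[0,0,0],"delta_pos":[0,0,50],"grip":0},
    {"dr":[0,0,0],"delta_pos":[0,0,30],"grip":0},
    {"dr":[0,0,0],"delta_pos":[0,0,0],"grip":0},
  ],
)

```text
time_s: 7.3
tool_pos: [0.5825, -0.2, 0.2096]
ee_rot: [2.466, -1.935, 0.035]
wrist_force: [0.9, -0.5, 0.7]
finger_gap: 0.004
```

```bash
sed -i 's/(214,221)/(195,205,214,221)/' dial.py; python3 dial.py
```

```text
tcp [ 0.58246431 -0.19996029  0.20961536] 0.14557829701868455 -72.00904473075227 [ 0.8515808  -0.54849501  0.65998062]
195 pad z 0.07810335300259563 edges [-60.44322065 219.        ] [-79.6850104 273.       ] mid -70.06411552528346 outer mid -70.7874136496461
205 pad z 0.09416106662782192 edges [-58.0231996 212.       ] [-59.95181753 219.        ] mid -58.987508565697134 outer mid -58.987508565697134Traceback (most recent call last):
  File "dial.py", line 9, in <module>
    A=np.array(A);m=np.median(A[:,0]);I=A[abs(A[:,0]-m)<.006]
                              ~^^^^^
IndexError: too many indices for array: array is 1-dimensional, but 2 were indexed
```

Emit:
carry_out(
  moves=[
    {"dr":[0,0,0.16],"delta_pos":[-10,53,3],"grip":78},
    {"dr":[0,0,0.16],"delta_pos":[-10,53,0],"grip":78},
    {"dr":[0,0,0.16],"delta_pos":[-10,53,0],"grip":78},
    {"dr":[0,0,0.16],"delta_pos":[-10,53,0],"grip":78},
    {"dr":[0,0,0.16],"delta_pos":[-10,53,0],"grip":78},
    {"dr":[0,0,0.16],"delta_pos":[-10,53,0],"grip":78},
    {"dr":[0,0,0.16],"delta_pos":[-10,53,0],"grip":78},
    {"dr":[0,0,0.16],"delta_pos":[-10,53,0],"grip":78},
    {"dr":[0,0,0],"delta_pos":[-10,53,0],"grip":78},
    {"dr":[0,0,0],"delta_pos":[0,0,0],"grip":78},
  ],
)

```text
time_s: 8.6
tool_pos: [0.4765, 0.2895, 0.1913]
ee_rot: [3.135, -0.018, -0.016]
wrist_force: [0.8, -1.6, -0.3]
finger_gap: 0.89
```

```bash
cat >> h.py <<'E'
def fix(yaw=0):
    s=robot.observe();t=s["tool_pos"]
    D=R.from_rotvec([0,0,yaw])*R.from_rotvec([np.pi,0,0])
    print("t",s["time_s"],"tcp",np.round(t,4),"dr",(D*R.from_rotvec(s["ee_rot"]).inv()).as_rotvec().round(3),"gap",s["finger_gap"]*87)
    return t
E
python3 - <<'E'
from h import *
fix()
for n in("wrist","top"):
    c=cam(n); im=c["pixels"]; cv2.imwrite(f"pics/{n}3.png",im if n=="wrist" else cv2.resize(im[110:310,60:360],(780,520)))
    np.savez(n+"3.npz",**{k:c[k] for k in("pixels","depth","fx","fy","cx","cy","Rm","o")})
E
```

```text
t 8.6 tcp [0.4765 0.2895 0.1913] dr [ 0.006 -0.01   0.011] gap 77.42631421367298
```

View pics/wrist3.png

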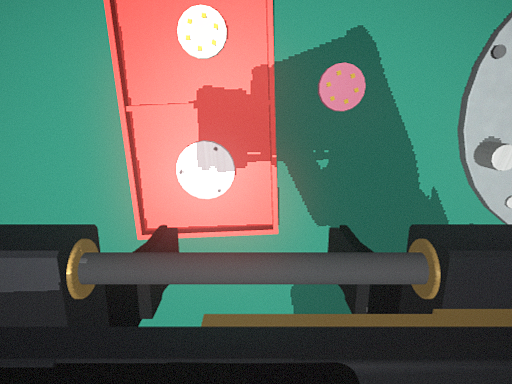

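View pics/top3.png

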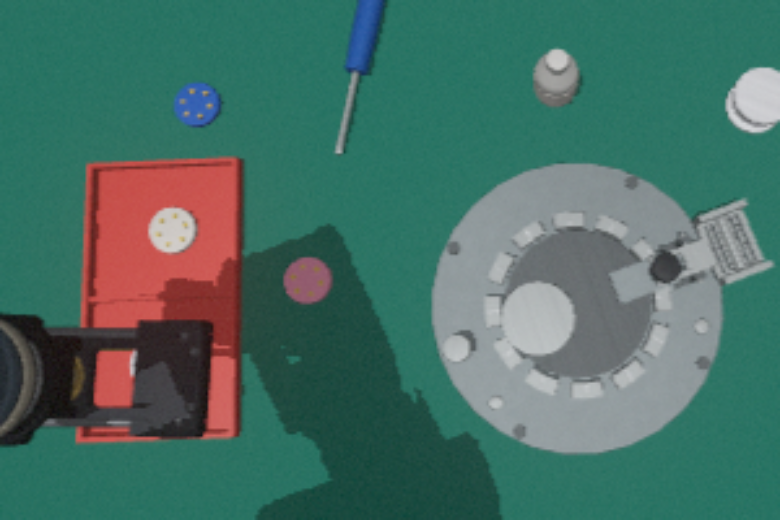

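The top view shows the platen next to the post and the plunger cap opposite. The wrist view has the heatsink at (206,170) and the ledboard at (203,31). Next I'll check the lock and refine the discs.

```bash
python3 - <<'E'
from h import *
c=dict(np.load("top3.npz"))
P={}
for k,(u,v,z) in dict(platen=(538,318,.052),cap=(665,266,.095),mark=(457,347,.04)).items():
    u,v=u/2.6+60,v/2.6+110;P[k]=ray(c,u,v,z)[:2];print(k,P[k].round(4),pt(c,u,v).round(4))
hsv=cv2.cvtColor(c["pixels"],cv2.COLOR_BGR2HSV);g=cv2.cvtColor(c["pixels"],cv2.COLOR_BGR2GRAY)
# platen by depth height, cap by depth height
def blob(lo,hi,box):
    v,u=np.mgrid[0:384,0:512];d=c["depth"];Q=np.stack([(u-c["cx"])/c["fx"],-(v-c["cy"])/c["fy"],-np.ones_like(d)],-1)*d[...,None]@c["Rm"].T+c["o"]
    m=(Q[...,2]>lo)&(Q[...,2]<hi)&(np.hypot(Q[...,0]-box[0],Q[...,1]-box[1])<box[2]);return Q[m].mean(0),m.sum()
print("platen",blob(.047,.058,(.5235,-.0243,.05)));print("cap",blob(.088,.11,(.564,-.137,.03)));print("mark",blob(.033,.046,(.497,.051,.025)))
w=dict(np.load("wrist3.npz"));hs=cv2.cvtColor(w["pixels"],cv2.COLOR_BGR2HSV)
m=((hs[...,1]<90)&(hs[...,2]>110)).astype(np.uint8);m[:,:150]=0;m[:,265:]=0;m[225:]=0
for k in cv2.findContours(m,cv2.RETR_EXTERNAL,cv2.CHAIN_APPROX_NONE)[0]:
    if cv2.contourArea(k)>300:
        (u,v),r=cv2.minEnclosingCircle(k);print("disc",(u,v,r),[ray(w,u,v,z).round(4) for z in(.013,.015)])
for u,v in((206,170),(203,31)):print(pt(w,u,v))
E
```

```text
platen [ 0.5227 -0.0246] [ 0.5227 -0.0246  0.0517]
cap [ 0.5657 -0.1352] [ 0.5658 -0.1354  0.0937]
mark [0.4968 0.0504] [0.4968 0.0504 0.0395]
platen (array([ 0.52340626, -0.0230351 ,  0.05178418]), np.int64(636))
cap (array([ 0.56565751, -0.13457066,  0.09440789]), np.int64(107))
mark (array([0.49706645, 0.0523907 , 0.03978823]), np.int64(88))
disc (204.76162719726562, 169.656982421875, 30.146448135375977) [array([0.4813, 0.3364, 0.013 ]), array([0.4816, 0.3361, 0.015 ])]
disc (201.5373077392578, 31.333955764770508, 27.4381103515625) [array([0.611 , 0.3331, 0.013 ]), array([0.6106, 0.3328, 0.015 ])]
[0.48116587 0.33494243 0.01450072]
[0.61119583 0.33165915 0.01322765]
```

The cap is at 94 mm, so the plunger is home, and the platen is at (0.523, −0.024). Going for the heatsink.

Emit:
carry_out(
  moves=[
    {"dr":[0.006,-0.01,0.011],"delta_pos":[3,24,-30],"grip":78},
    {"dr":[0,0,0],"delta_pos":[3,23,-40],"grip":78},
    {"dr":[0,0,0],"delta_pos":[0,0,-40],"grip":78},
    {"dr":[0,0,0],"delta_pos":[0,0,-30],"grip":78},
    {"dr":[0,0,0],"delta_pos":[0,0,0],"grip":78},
  ],
)

```text
time_s: 9.32
tool_pos: [0.4863, 0.325, 0.0454]
ee_rot: [3.136, -0.025, -0.003]
wrist_force: [-0.5, -0.2, 0.4]
finger_gap: 0.897
```

```bash
python3 -c "
from h import *
fix()"
```

```text
t 9.325 tcp [0.4863 0.325  0.0454] dr [ 0.005 -0.002  0.016] gap 78.00842637774909
```

Emit:
carry_out(
  moves=[
    {"dr":[0.005,-0.002,0.016],"delta_pos":[-4,11.5,-8],"grip":78},
    {"dr":[0,0,0],"delta_pos":[0,0,-16],"grip":78},
    {"dr":[0,0,0],"delta_pos":[0,0,-8],"grip":78},
    {"dr":[0,0,0],"delta_pos":[0,0,0],"grip":78},
  ],
)

```text
time_s: 9.82
tool_pos: [0.4848, 0.3363, 0.0142]
ee_rot: [-3.14, 0.002, -0.007]
wrist_force: [0.2, 1.3, -0.3]
finger_gap: 0.896
```

Emit:
carry_out(
  moves=[
    {"dr":[0,0,0],"delta_pos":[-2.5,0,-3],"grip":78},
    {"dr":[0,0,0],"delta_pos":[0,0,-2.5],"grip":78},
    {"dr":[0,0,0],"delta_pos":[0,0,0],"grip":50},
    {"dr":[0,0,0],"delta_pos":[0,0,0],"grip":50},
    {"dr":[0,0,0],"delta_pos":[0,0,0],"grip":50},
  ],
  newtons=25,
)

```text
time_s: 10.45
tool_pos: [0.4828, 0.3368, 0.0095]
ee_rot: [-3.139, 0.001, -0.011]
wrist_force: [-1.7, 0.3, 0.1]
finger_gap: 0.676
```

```bash
python3 -c "
from h import *
fix()"
```

```text
t 10.45 tcp [0.4828 0.3368 0.0095] dr [-0.003  0.007  0.001] gap 58.81695981228355
```

Emit:
carry_out(
  moves=[
    {"dr":[0,0,0],"delta_pos":[0,0,20],"grip":50},
    {"dr":[0,0,0],"delta_pos":[0,0,40],"grip":50},
    {"dr":[0,0,0],"delta_pos":[0,-30,50],"grip":50},
    {"dr":[0,0,0],"delta_pos":[6,-50,0],"grip":50},
    {"dr":[0,0,0],"delta_pos":[7,-50,0],"grip":50},
    {"dr":[0,0,0],"delta_pos":[7,-50,0],"grip":50},
    {"dr":[0,0,0],"delta_pos":[7,-50,0],"grip":50},
    {"dr":[0,0,0],"delta_pos":[7,-50,0],"grip":50},
    {"dr":[0,0,0],"delta_pos":[6,-50,0],"grip":50},
    {"dr":[0,0,0],"delta_pos":[0,-20,0],"grip":50},
    {"dr":[0,0,0],"delta_pos":[0,0,0],"grip":50},
  ],
)

```text
time_s: 11.82
tool_pos: [0.5247, -0.0241, 0.1241]
ee_rot: [-3.14, -0.002, -0.024]
wrist_force: [0.0, 0.1, -1.4]
finger_gap: 0.678
```

```bash
python3 - <<'E'
from h import *
fix()
c=cam("wrist");cv2.imwrite("pics/w4.png",c["pixels"]);np.savez("w4.npz",**{k:c[k] for k in("pixels","depth","fx","fy","cx","cy","Rm","o")})
E
```

```text
t 11.825 tcp [ 0.5247 -0.0241  0.1241] dr [-0.001  0.015 -0.001] gap 58.96549411326447
```

View pics/w4.png

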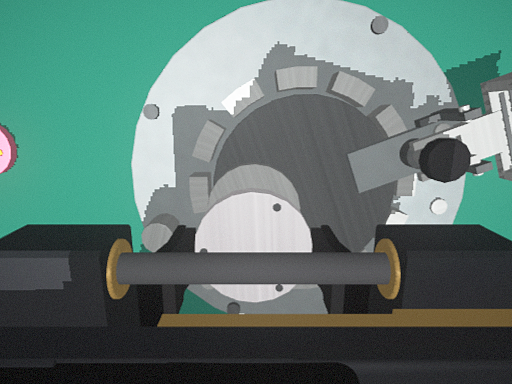

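The held disc spans columns 194–312 with its front edge at row 190. The platen's front arc beyond it is near row 164. I'll fit both arcs with their known radii.

```bash
cat > arcs.py <<'E'
from h import *
from scipy.optimize import least_squares
def arc(c,us,lo,hi,z,r,g,rows=(100,330)):
    P=[]
    for u in us:
        for v in range(*rows):
            p=pt(c,u,v)
            if lo<p[2]<hi and np.hypot(*(p[:2]-g))<r+.015: P.append(ray(c,u,v-.5,z)[:2]);break
    P=np.array(P);f=least_squares(lambda x:np.hypot(*(P-x).T)-r,g,loss="soft_l1",f_scale=.0005)
    return f.x.round(4),len(P),np.sqrt(np.mean(f.fun**2)).round(5)
E
python3 - <<'E'
from arcs import *
c=dict(np.load("w4.npz"))
print("platen",arc(c,range(213,298,3),.046,.058,.052,.034,[.523,-.024]))
print("disc",arc(c,range(200,308,3),.122,.137,.1296,.030,[.525,-.024]), pt(c,255,215))
E
```

```text
platen (array([ 0.5217, -0.0253]), 29, np.float64(0.00026))
disc (array([ 0.5244, -0.0254]), 36, np.float64(0.00037)) [ 0.5409274  -0.02654906  0.12905002]
```

Emit:
carry_out(
  moves=[
    {"dr":[0,0.015,0],"delta_pos":[-2.5,0,-20],"grip":50},
    {"dr":[0,0,0],"delta_pos":[0,0,-25],"grip":50},
    {"dr":[0,0,0],"delta_pos":[0,0,-12],"grip":50},
    {"dr":[0,0,0],"delta_pos":[0,0,0],"grip":50},
  ],
)

```text
time_s: 12.38
tool_pos: [0.5202, -0.0185, 0.0629]
ee_rot: [-3.139, -0.013, 0.007]
wrist_force: [0.5, 0.2, -0.8]
finger_gap: 0.675
```

```bash
python3 -c "
from h import *
fix()"
```

```text
t 12.375 tcp [ 0.5202 -0.0185  0.0629] dr [-0.003 -0.005 -0.008] gap 58.69965466659548
```

Drifted laterally during the descent. Correcting.

Emit:
carry_out(
  moves=[
    {"dr":[0,0,0],"delta_pos":[2,-5.5,0],"grip":50},
    {"dr":[0,0,0],"delta_pos":[0,0,-3],"grip":50},
    {"dr":[0,0,0],"delta_pos":[0,0,0],"grip":50},
  ],
)

```text
time_s: 12.75
tool_pos: [0.5232, -0.024, 0.0606]
ee_rot: [-3.139, -0.015, 0.004]
wrist_force: [-0.5, 1.2, -1.7]
finger_gap: 0.677
```

```bash
python3 - <<'E'
from arcs import *
t=fix();c=cam("wrist")
zt=t[2]+.0055
print("disc",arc(c,range(190,318,3),zt-.006,zt+.007,zt,.030,[.522,-.024]))
print("platen",arc(c,range(213,298,3),.046,.0555,.052,.034,[.522,-.025]))
E
```

```text
t 12.75 tcp [ 0.5232 -0.024   0.0606] dr [-0.002 -0.003 -0.009] gap 58.93591052906617
disc (array([ 0.5227, -0.0252]), 43, np.float64(0.00082))
platen (array([ 0.5221, -0.0255]), 29, np.float64(0.00025))
```

Emit:
carry_out(
  moves=[
    {"dr":[0,0,0],"delta_pos":[0,0,-2],"grip":50},
    {"dr":[0,0,0],"delta_pos":[0,0,-1.5],"grip":50},
    {"dr":[0,0,0],"delta_pos":[0,0,0],"grip":50},
  ],
)

```text
time_s: 13.18
tool_pos: [0.5238, -0.0243, 0.0577]
ee_rot: [-3.14, -0.014, 0.001]
wrist_force: [0.7, 0.5, -0.8]
finger_gap: 0.678
```

Emit:
carry_out(
  moves=[
    {"dr":[0,0,0],"delta_pos":[-0.5,0,-1],"grip":50},
    {"dr":[0,0,0],"delta_pos":[0,0,0],"grip":60},
    {"dr":[0,0,0],"delta_pos":[0,0,0],"grip":64},
    {"dr":[0,0,0],"delta_pos":[0,0,0],"grip":74},
    {"dr":[0,0,0],"delta_pos":[0,0,0],"grip":74},
    {"dr":[0,0,0],"delta_pos":[0,0,15],"grip":74},
    {"dr":[0,0,0],"delta_pos":[0,0,40],"grip":74},
    {"dr":[0,0,0],"delta_pos":[0,0,40],"grip":74},
    {"dr":[0,0,0],"delta_pos":[-10,0,20],"grip":74},
    {"dr":[0,0,0],"delta_pos":[0,0,0],"grip":74},
  ],
)

```text
time_s: 14.42
tool_pos: [0.5134, -0.0243, 0.1787]
ee_rot: [-3.141, -0.014, -0.004]
wrist_force: [0.1, 0.7, 0.1]
finger_gap: 0.852
```

```bash
python3 - <<'E'
from arcs import *
t=fix();c=cam("wrist");cv2.imwrite("pics/w5.png",c["pixels"])
print("disc",arc(c,range(150,350,2),.0585,.068,.062,.030,[.522,-.024]))
print("platen",arc(c,range(150,350,2),.046,.0555,.052,.034,[.522,-.025]))
E
```

```text
t 14.425 tcp [ 0.5134 -0.0243  0.1787] dr [-0.001  0.003 -0.009] gap 74.14479051171672
disc (array([ 0.5215, -0.0253]), 35, np.float64(0.00027))
platen (array([ 0.5213, -0.0252]), 38, np.float64(0.00033))
```

View pics/w5.png

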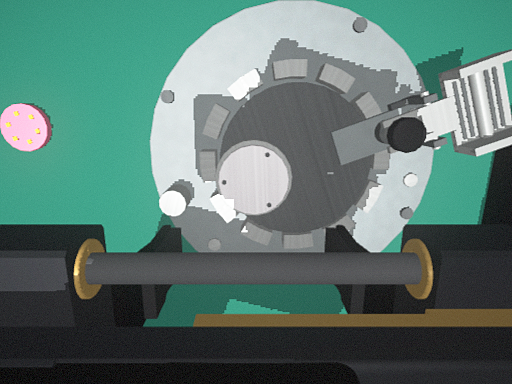

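The heatsink sits concentric with the platen within 0.3 mm: disc at (255,178) in the view, plunger cap and pad across. Now the ledboard.

Emit:
carry_out(
  moves=[
    {"dr":[0,0,0],"delta_pos":[14,51,0],"grip":66},
    {"dr":[0,0,0],"delta_pos":[14,51,0],"grip":66},
    {"dr":[0,0,0],"delta_pos":[14,51,0],"grip":66},
    {"dr":[0,0,0],"delta_pos":[14,51,0],"grip":66},
    {"dr":[0,0,0],"delta_pos":[14,51,0],"grip":66},
    {"dr":[0,0,0],"delta_pos":[14,51,0],"grip":66},
    {"dr":[0,0,0],"delta_pos":[13,47,-30],"grip":66},
    {"dr":[0,0,0],"delta_pos":[0,0,-50],"grip":66},
    {"dr":[0,0,0],"delta_pos":[0,0,-45],"grip":66},
    {"dr":[0,0,0],"delta_pos":[0,0,0],"grip":66},
  ],
)

```text
time_s: 15.72
tool_pos: [0.6111, 0.3405, 0.0374]
ee_rot: [3.14, 0.009, -0.012]
wrist_force: [-0.9, 0.0, -0.2]
finger_gap: 0.758
```

```bash
python3 - <<'E'
from arcs import *
t=fix();c=cam("wrist")
print("led",arc(c,range(150,360,3),.008,.018,.013,.023,[.612,.3335]))
E
```

```text
t 15.725 tcp [0.6111 0.3405 0.0374] dr [ 0.001 -0.007 -0.006] gap 65.9229282618621
led (array([0.6118, 0.3335]), 26, np.float64(0.00023))
```

Emit:
carry_out(
  moves=[
    {"dr":[0,-0.007,-0.006],"delta_pos":[1,-6.5,0],"grip":66},
    {"dr":[0,0,0],"delta_pos":[0,0,-14],"grip":66},
    {"dr":[0,0,0],"delta_pos":[0,0,-10],"grip":66},
    {"dr":[0,0,0],"delta_pos":[0,0,-3],"grip":66},
    {"dr":[0,0,0],"delta_pos":[0,0,0],"grip":66},
  ],
)

```text
time_s: 16.4
tool_pos: [0.6187, 0.3344, 0.0177]
ee_rot: [-3.137, 0.004, -0.024]
wrist_force: [-0.0, 0.2, 0.1]
finger_gap: 0.759
```

Emit:
carry_out(
  moves=[
    {"dr":[0,0,0],"delta_pos":[-6.5,0,-4],"grip":66},
    {"dr":[0,0,0],"delta_pos":[0,0,-4],"grip":66},
    {"dr":[0,0,0],"delta_pos":[0,0,0],"grip":66},
  ],
)

```text
time_s: 16.77
tool_pos: [0.6117, 0.3347, 0.0097]
ee_rot: [-3.137, 0.004, -0.025]
wrist_force: [0.5, -1.1, -0.0]
finger_gap: 0.755
```

```bash
python3 -c "
from h import *
fix()"
```

```text
t 16.775 tcp [0.6117 0.3347 0.0097] dr [-0.004  0.016  0.002] gap 65.67260652280598
```

Emit:
carry_out(
  moves=[
    {"dr":[-0.004,0.016,0],"delta_pos":[0,0,-1],"grip":66},
    {"dr":[0,0,0],"delta_pos":[0,0,0],"grip":36},
    {"dr":[0,0,0],"delta_pos":[0,0,0],"grip":36},
    {"dr":[0,0,0],"delta_pos":[0,0,0],"grip":36},
  ],
  newtons=20,
)

```text
time_s: 17.27
tool_pos: [0.6123, 0.3349, 0.0088]
ee_rot: [-3.141, 0.004, 0.001]
wrist_force: [0.0, 0.3, 0.0]
finger_gap: 0.514
```

```bash
python3 -c "
from h import *
fix()"
```

```text
t 17.275 tcp [0.6123 0.3349 0.0088] dr [-0.    -0.001  0.002] gap 44.74333499117796
```

Emit:
carry_out(
  moves=[
    {"dr":[0,0,0],"delta_pos":[0,0,20],"grip":36},
    {"dr":[0,0,0],"delta_pos":[0,0,50],"grip":36},
    {"dr":[0,0,0],"delta_pos":[-10,-30,50],"grip":36},
    {"dr":[0,0,0],"delta_pos":[-13,-50,0],"grip":36},
    {"dr":[0,0,0],"delta_pos":[-13,-50,0],"grip":36},
    {"dr":[0,0,0],"delta_pos":[-13,-50,0],"grip":36},
    {"dr":[0,0,0],"delta_pos":[-13,-50,0],"grip":36},
    {"dr":[0,0,0],"delta_pos":[-13,-50,0],"grip":36},
    {"dr":[0,0,0],"delta_pos":[-13,-50,0],"grip":36},
    {"dr":[0,0,0],"delta_pos":[0,-22,-10],"grip":36},
    {"dr":[0,0,0],"delta_pos":[0,0,-20],"grip":36},
    {"dr":[0,0,0],"delta_pos":[0,0,0],"grip":36},
  ],
)

```text
time_s: 18.77
tool_pos: [0.5279, -0.0277, 0.1206]
ee_rot: [3.139, -0.001, 0.049]
wrist_force: [1.1, 0.6, -0.8]
finger_gap: 0.514
```

```bash
cat > lp.py <<'E'
from arcs import *
t=fix();c=cam("wrist");zt=t[2]+.0042
print("led",arc(c,range(196,316,2),zt-.003,zt+.006,zt,.023,t[:2]),pt(c,255,215))
print("hs",arc(c,range(190,322,2),.0585,.0655,.062,.030,[.522,-.025]))
cv2.imwrite(f"pics/lp{t[2]:.3f}.png",c["pixels"])
E
python3 lp.py
```

```text
t 18.775 tcp [ 0.5279 -0.0277  0.1206] dr [0.002 0.031 0.001] gap 44.69891561914893
led (array([ 0.5272, -0.029 ]), 60, np.float64(0.00291)) [ 0.54398671 -0.03016777  0.12581394]
hs (array([ 0.5219, -0.0254]), 43, np.float64(0.00023))
```

Emit:
carry_out(
  moves=[
    {"dr":[0,0.031,0],"delta_pos":[-4.5,3.5,-10],"grip":36},
    {"dr":[0,0,0],"delta_pos":[0,0,-20],"grip":36},
    {"dr":[0,0,0],"delta_pos":[0,0,-10],"grip":36},
    {"dr":[0,0,0],"delta_pos":[0,0,0],"grip":36},
  ],
)

```text
time_s: 19.32
tool_pos: [0.5264, -0.0224, 0.0827]
ee_rot: [3.137, 0.005, 0.007]
wrist_force: [-0.5, -0.2, -0.6]
finger_gap: 0.517
```

```bash
python3 lp.py
```

```text
t 19.325 tcp [ 0.5264 -0.0224  0.0827] dr [ 0.004  0.005 -0.003] gap 44.942967669210944
led (array([ 0.5258, -0.0237]), 60, np.float64(0.00288)) [ 0.54250906 -0.02481947  0.08715209]
hs (array([ 0.522 , -0.0254]), 50, np.float64(0.00026))
```

Emit:
carry_out(
  moves=[
    {"dr":[0.004,0.005,0],"delta_pos":[-3.3,-1.9,-4],"grip":36},
    {"dr":[0,0,0],"delta_pos":[0,0,-6],"grip":36},
    {"dr":[0,0,0],"delta_pos":[0,0,0],"grip":36},
  ],
)

```text
time_s: 19.75
tool_pos: [0.5238, -0.0246, 0.0734]
ee_rot: [3.141, 0.005, 0.003]
wrist_force: [-0.7, -0.1, 0.4]
finger_gap: 0.515
```

```bash
sed -i 's/range(196,316,2)/range(216,296,2)/' lp.py; python3 lp.py
```

```text
t 19.75 tcp [ 0.5238 -0.0246  0.0734] dr [ 0.001  0.002 -0.003] gap 44.796698765501795
led (array([ 0.5231, -0.0258]), 40, np.float64(0.00019)) [ 0.5399672  -0.02700116  0.07789874]
hs (array([ 0.5221, -0.0254]), 53, np.float64(0.00026))
```

LED is 1 mm off in x. Lowering from 73.4 to about 66.5 mm.

Emit:
carry_out(
  moves=[
    {"dr":[0,0,0],"delta_pos":[-1,0.4,-3],"grip":36},
    {"dr":[0,0,0],"delta_pos":[0,0,-2.5],"grip":36},
    {"dr":[0,0,0],"delta_pos":[0,0,-0.5],"grip":36},
    {"dr":[0,0,0],"delta_pos":[0,0,0],"grip":36},
  ],
)

```text
time_s: 20.3
tool_pos: [0.5231, -0.0244, 0.0674]
ee_rot: [3.141, 0.005, 0.004]
wrist_force: [0.8, -0.5, 1.4]
finger_gap: 0.515
```

Emit:
carry_out(
  moves=[
    {"dr":[0,0,0],"delta_pos":[0,0,-1.3],"grip":36},
    {"dr":[0,0,0],"delta_pos":[0,0,0],"grip":46},
    {"dr":[0,0,0],"delta_pos":[0,0,0],"grip":52},
    {"dr":[0,0,0],"delta_pos":[0,0,0],"grip":62},
    {"dr":[0,0,0],"delta_pos":[0,0,0],"grip":62},
    {"dr":[0,0,0],"delta_pos":[0,0,15],"grip":62},
    {"dr":[0,0,0],"delta_pos":[0,0,40],"grip":62},
    {"dr":[0,0,0],"delta_pos":[0,0,40],"grip":62},
    {"dr":[0,0,0],"delta_pos":[-10,0,20],"grip":62},
    {"dr":[0,0,0],"delta_pos":[0,0,0],"grip":62},
  ],
)

```text
time_s: 21.55
tool_pos: [0.5133, -0.0244, 0.1882]
ee_rot: [3.14, 0.005, 0.01]
wrist_force: [0.1, -0.2, 0.1]
finger_gap: 0.715
```

```bash
python3 - <<'E'
from arcs import *
t=fix();c=cam("wrist");cv2.imwrite("pics/w6.png",c["pixels"])
print("led",arc(c,range(150,350,2),.067,.075,.070,.023,[.522,-.024]))
print("hs",arc(c,range(150,350,2),.0585,.066,.062,.030,[.522,-.024]))
print("platen",arc(c,range(150,350,2),.046,.0555,.052,.034,[.522,-.025]))
E
```

```text
t 21.55 tcp [ 0.5133 -0.0244  0.1882] dr [ 0.002  0.006 -0.003] gap 62.23435687875733
led (array([ 0.522 , -0.0252]), 27, np.float64(0.00027))
hs (array([ 0.5215, -0.0253]), 34, np.float64(0.0003))
platen (array([ 0.5213, -0.0252]), 37, np.float64(0.0003))
```

View pics/w6.png

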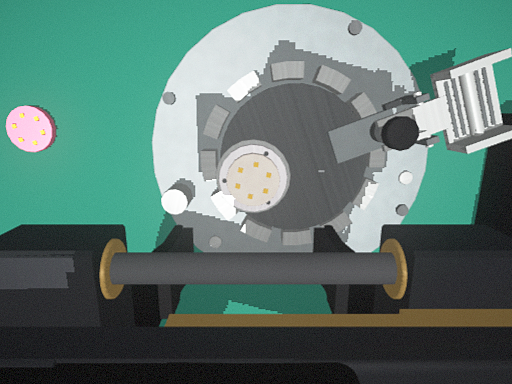

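The ledboard (252,178) sits concentric on the heatsink, and the gripper is clear. Handing in.

```bash
python3 -c "
from plant import robot
print(robot.job_done())"
```

```text
the job is handed in; nothing more can be done
None
```

I turned the dial 90° clockwise to the marker post and let the plunger drop home. I then placed the heatsink and the ledboard on the platen and handed the job in at about 21.6 s of the 67 s allowed. The hand-in reported no verdict.

Last checks:
- **Plunger:** the cap measured 94 mm high after release, against 95 mm when home. The pad was back up at 78 mm. I did not measure the cap again after placing the discs, but the last wrist picture shows the dial in the same place.
- **Discs:** fitted circles put the heatsink about 0.2 mm and the ledboard about 0.7 mm from the platen's centre. Their top faces read within the depth bands expected for lying flat, but I did not fit tilt separately.
- **Gripper and bystanders:** the gripper was clear, with its fingertips about 12 cm above the stack. I never touched the bottle, spool or screwdriver on purpose, but I did not re-measure their positions at the end.

The wrist camera and the arm's own position readings disagreed by 1–2 mm. I centred the discs using the wrist camera's view of disc against platen. Nothing failed, apart from one early move call refused for missing fields.

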